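Hold measuring tweezers on a marked stretch of a load resistor

ROBOT

A 6-joint arm with a two-finger parallel gripper is mounted at the origin on a cart in front of the work surface, level with it; the furniture and walls round the work are solid. World frame = base frame: x ahead of the robot, y to its left, z up, the work surface at z = 0. Lengths are in m, angles in rad, forces in N, time in s.
With the tool pointing down it reaches from about 0.35 to 1 m from the base axis. Payload 7.1 kg.
Tool frame: the origin (TCP) lies between the finger pads; the fingertips stand 22 mm ahead of it and the grasp point (between the pads) lies 3 mm ahead of it; z points along the fingers, y is the line along which they close (so a half turn about z gives the same grasp; the last joint's range is limited). The gripper opens to 85 mm and grips with 20 to 120 N. Pads are 22 mm wide; open, the fingers measure 114 mm over their backs; the gripper's body (76 mm by 85 mm) begins 54 mm behind the grasp point. The pads swing forward as they close: fully open they stand 13 mm farther back than shut.
Start: joints at [-0.019, 0.423, 1.63, -0, 1.089, -0.019], TCP at [0.625, 0, 0.253] pointing down, gripper open.
Joint ranges: [-3, 3], [-0.9, 2.11], [0.09, 2.58], [-1.31, 4.45], [0.11, 2.69], [-2.54, 2.54]. Speed limits (rad/s): [2.39, 2.39, 3.01, 3.14, 3.14, 3.14].

INTERFACE

Orientations are given as a rotation vector (axis times angle).
In Python, from rig import manip gives the robot as it stands. The module is installed in compiled form; this text tells all that it offers. Calls block until the motion is done:
- manip.move_to(position, orientation): joint-space move of the TCP to a pose.
- manip.servo_line(position, orientation=None, rate=0.15): straight line of the TCP; orientation=None keeps the orientation; rate is the mean speed in m/s.
- manip.set_joints(angles): joint-space move.
- manip.command_gripper(opening, f_grip=None): finger opening in m; f_grip is the grip in N (None keeps the last); returns when the fingers have stopped.
- manip.hold(seconds).
- manip.solve_ik(position, orientation): joint angles nearest the present ones, or None.
- manip.camera(name): name is "scene" or "side" or "wrist"; returns a dict with "image" (384x512x3 uint8, red, green, blue), "fx", "fy", "cx", "cy" (pixels), "cam_to_world" (4x4, takes a point from camera to world coordinates); the wrist camera has in their place "mount" (4x4, takes a point from camera to tool coordinates, whose origin is the TCP and whose axes are the flange's). Camera axes: x right, y down, z forward; pixel columns grow to the right and rows downward; lengths in m; the calibration is good to about 2 mm. The wrist camera is an equidistant fisheye: a pixel r from the principal point sees the ray r / f radians off the axis. A picture is of the moment at which its call begins: read the wrist's pose just before it. There is no depth.
A pose or a line that the arm cannot do raises manip.IKError and nothing moves.
- manip.sign_off(): hands the job in; it is judged then, once.
Readings, each from a call of its own:
- manip.get_time(): time.
- manip.get_joint_positions(): joint angles.
- manip.get_joint_vel(): joint speeds.
- manip.get_tau(): joint torques, N m.
- manip.get_position(): TCP position.
- manip.get_ee_rot(): TCP orientation.
- manip.get_contact_force(): force on the tool from outside, world axes, zero at the start.
- manip.get_torque(): the same for the moment, N m.
- manip.get_width(): finger opening in m.
- manip.get_grip_force(): force on a finger pad.
Only numpy, scipy, OpenCV 4.12 (cv2) and the standard library are available. Lean on these libraries where they do the work, as an engineer would, in place of code of your own. Each camera call takes 0.05 s, during which the arm holds its last target. There are 200 camera calls.

TASK

The tubular load resistor of the battery discharger has to be checked between its two red marks. First roll it along the bench, without lifting it, until its bare copper strip faces straight up; then take the sprung measuring tweezers off their rest, squeeze them until their points stand as far apart as the two red marks, and set both points down lightly on the bare strip, one at each mark. Finish holding them there: the program ends with the tweezers still gripped and both points resting steadily on their marks for the reading. Leave everything else on the bench where it is.

Things in the scene. Friction and masses are not known exactly. Their poses are not given: they have to be found in the camera images.
- resistor: Dark green tube, 32 mm thick, 104 mm long, a 6 mm brass stud sticking out 9 mm along the axis at each end; 0.18 kg, loose, lying on the bench. Origin: middle of its axis, 16 mm up; its y axis runs along the tube, roughly to the robot's left. It rolls without slip under a fingertip pressed on its top with a few newtons and stays where it stops. Not to be lifted more than 8 mm.
- winding: The winding of the resistor (fixed in the tube, same origin and y axis). Its z axis points out through the middle of the bare copper strip, 11 mm wide, 85 mm long, flush with the tube's surface. At the start the strip faces the robot, 45 to 100 degrees from straight up, so the tube must roll away from the robot.
- red_mark_1 (a point): First red mark: the point in the middle of the bare strip, on the surface, where the first red ring (4 mm wide, round the tube but for the strip) meets it; 12 mm from the middle of the tube towards its -y end. Axes as the winding's: x across the strip, y along the tube, z out of it.
- red_mark_2 (a point): The same point for the second red ring; it lies 12 to 24 mm from the first, towards the tube's +y end. Same axes.
- tweezers: Grey measuring tweezers, 174 mm long, 0.076 kg, loose, lying level on their rest, points bent down. Origin: the grip centre, midway between the two black rubber grips at half height, 42 mm above the bench at first; x forward to the points, y to the left blade, z up. Grips 34 mm long, 18 mm high, 42 mm over the outside when open. Display box 50 x 33 x 20 mm centred 83 mm behind the origin.
- blade_l (a joint): Angle the left blade is squeezed in, rad: 0 open (sprung), 0.115 fully in. Both blades move alike, about pivots 66 mm behind the origin. Gap between the points = 34 mm - 260 mm x angle; width over the grips = 42 mm - 132 mm x angle. The spring takes about 10 N on each grip to start, 15 N at 0.06 rad, and opens them again.
- blade_r (a joint): The same for the right blade.
- point_l (a point): The lower end of the left point (brass pin 3 mm thick, red collar): 64 mm ahead of the tweezers' origin, 21.6 mm below it, 17 mm to the left when open.
- point_r (a point): The lower end of the right point (black collar): the same on the right.
- tip_l: The left brass pin and its red collar, fixed to the left blade (its origin is the left pivot).
- tip_r: The right brass pin and its black collar, fixed to the right blade (its origin is the right pivot).
- tool_rest: Dark steel rest of the tweezers, fixed: foot 150 x 74 x 5 mm; a saddle 40 mm wide centred 86 mm behind its origin, cheeks 46.5 mm high; a wire fork 65 mm wide, 34 mm ahead of its origin, 43 mm high. Origin on the bench under the grip centre; x points as the tweezers' x.
- battery_3s: Bystander: black and orange battery pack, 49 x 133 x 25 mm, to the left.
- battery_4s: Bystander: black and orange battery pack, 50 x 133 x 31 mm, at the back right.
- orange_driver: Bystander: screwdriver with an orange handle, 170 mm.
- caliper: Bystander: sliding caliper, 205 mm, behind the resistor.
- receiver: Bystander: small black receiver with two thin aerials.
- flush_cutters: Bystander: flush cutters with blue handles, 125 mm.

How it is judged:
On the way, in this order (a step that is already met when the one before it is completed fails the run):
1. the resistor has been rolled until its bare strip faces up, and lies still (angle between winding's own z axis and vertical below 0.3 rad and linear speed of resistor below 0.01 m/s and height (world z) of resistor below 0.019 m and height (world z) of tweezers below 0.05 m), for 0.3 s.
2. the tweezers have been lifted off their rest (height (world z) of tweezers above 0.055 m and contact force between tweezers and tool_rest below 0.05 N and contact force between the fingers and tweezers above 2 N), for 0.2 s.
At the end, for the whole second after the job is handed in: Tweezers gripped, off the rest, still. Resistor on the bench, strip up within 19 deg. Each point touches the strip (within 5.5 mm of its middle line) at its own red mark (within 3 mm along the tube), either way round, less than 10 N together; the robot does not touch the resistor (angle between winding's own z axis and vertical below 0.33 rad and height (world z) of resistor below 0.019 m and ((x of point_l in the frame of red_mark_1 between -0.0055 and 0.0055 m and y of point_l in the frame of red_mark_1 between -0.003 and 0.003 m and x of point_r in the frame of red_mark_2 between -0.0055 and 0.0055 m and y of point_r in the frame of red_mark_2 between -0.003 and 0.003 m) or (x of point_l in the frame of red_mark_2 between -0.0055 and 0.0055 m and y of point_l in the frame of red_mark_2 between -0.003 and 0.003 m and x of point_r in the frame of red_mark_1 between -0.0055 and 0.0055 m and y of point_r in the frame of red_mark_1 between -0.003 and 0.003 m)) and contact force between each of tip_l, tip_r and resistor above 0.1 N and contact force between tweezers and resistor below 10 N and contact force between the fingers and tweezers above 2 N and height (world z) of tweezers above 0.035 m and contact force between tweezers and tool_rest below 0.05 N and contact force between the arm and resistor below 0.05 N and velocity of joint blade_l between -0.05 and 0.05 rad/s and linear speed of tweezers below 0.01 m/s); the arm keeps its last pose, push and grip.
It fails at once if the resistor was lifted off the bench (height (world z) of resistor above 0.024 m).
It fails at once if the points were pressed hard onto the resistor (contact force between tweezers and resistor above 25 N).
It fails at once if another thing on the bench was pushed out of its place (distance of any of battery_3s, battery_4s, orange_driver, caliper, receiver, flush_cutters from where it was at the start of the episode above 0.02 m).
It also fails if it takes over 72 s, if anything falls off the work surface, if the arm or the gripper's body presses on something with over 40 N, if the wrist force passes 120 N, or if a joint passes its speed limit or range.

## Working session

There is one attempt and no reset: what is moved stays moved. The work goes in short steps, each a Python script; the robot and the scene stay as the last script left them, time stands still between calls to the robot, and variables do not carry over. Pictures are saved under pics/ and viewed, at most 15 in all, crops included, and the job is handed in when it is done.

```bash
mkdir -p pics
cat > h.py <<'E'
import numpy as np, cv2
from scipy.spatial.transform import Rotation as R
from rig import manip as m
def snap(n,f):
    p=np.array(m.get_position());o=np.array(m.get_ee_rot());c=m.camera(n)
    cv2.imwrite(f'pics/{f}.png',c['image'][:,:,::-1])
    d={k:np.array(c[k]) for k in c}; d['p']=p;d['o']=o
    np.savez(f'pics/{f}.npz',**d); return d
def ray(d,u,v):
    if 'mount' in d:
        x=(u-d['cx'])/d['fx'];y=(v-d['cy'])/d['fy'];r=np.hypot(x,y)
        k=np.sin(r)/r if r>1e-9 else 1
        q=np.array([x*k,y*k,np.cos(r)]);T=np.eye(4);T[:3,:3]=R.from_rotvec(d['o']).as_matrix();T[:3,3]=d['p'];T=T@d['mount']
    else:
        q=np.array([(u-d['cx'])/d['fx'],(v-d['cy'])/d['fy'],1]);T=d['cam_to_world']
    return T[:3,3],T[:3,:3]@q
def atz(d,u,v,z):
    o,q=ray(d,u,v);return o+q*(z-o[2])/q[2]
def load(f): return dict(np.load(f'pics/{f}.npz'))
E
python3 - <<'E'
from h import *
for n in ['scene','side','wrist']:
    d=snap(n,n+'0'); T=d.get('cam_to_world',d.get('mount')); print(n,d['fx'],d['cx'],d['cy'],np.round(T,3).tolist())
print(m.get_ee_rot(),m.get_time())
a=[cv2.imread(f'pics/{n}0.png') for n in ['scene','side','wrist']]
cv2.imwrite('pics/s2.png',cv2.resize(a[0],(800,600)))
E
```

```text
scene 397.01347665848874 253.2206204309506 195.5505712546285 [[-0.864, -0.375, 0.336, 0.241], [-0.504, 0.648, -0.571, 0.642], [-0.004, -0.663, -0.749, 0.847], [0.0, 0.0, 0.0, 1.0]]
side 383.59721408978635 257.66280380610203 189.09123626962545 [[-0.998, 0.049, -0.034, 0.632], [0.055, 0.543, -0.838, 0.851], [-0.023, -0.839, -0.544, 0.586], [0.0, 0.0, 0.0, 1.0]]
wrist 297.3186396354542 262.7177832513188 194.8842844577122 [[-0.001, -0.961, -0.278, 0.07], [1.0, -0.001, 0.0, 0.001], [-0.001, -0.278, 0.961, -0.122], [0.0, 0.0, 0.0, 1.0]]
[-2.22089732e+00 -2.22078487e+00  1.22126380e-03] 0.15
```

View pics/s2.png

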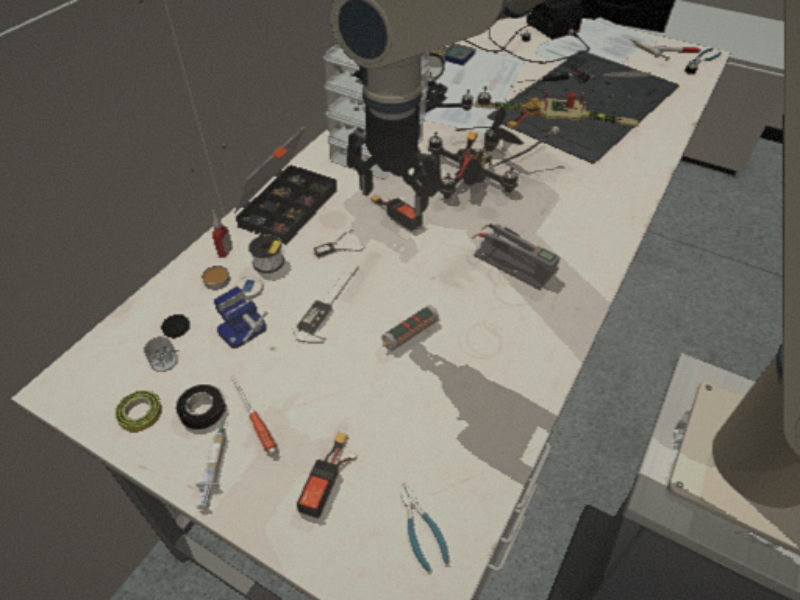

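View pics/wrist0.png

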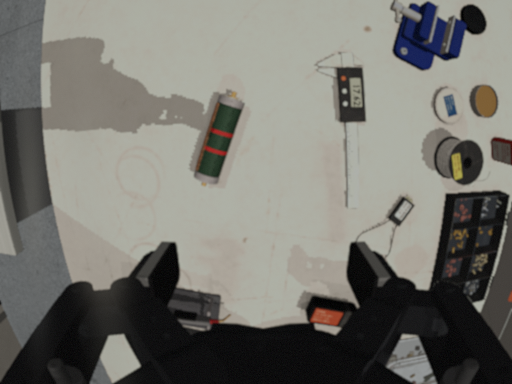

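The scene view shows the resistor at about (411,328) in the 800px image and the tweezers on their rest at about (515,255). In the wrist view the resistor is at (219,138) and the tweezers are half hidden near (195,305). I'll locate both roughly, then look closer.

Run:
```python
from h import *
w=load('wrist0');s=load('scene0')
for u,v,z in [(206,183,.016),(233,92,.016),(219,138,.016)]: print('w',atz(w,u,v,z).round(4))
k=.64
for u,v,z in [(386,343,.016),(437,312,.016),(478,232,.045),(550,262,.045)]: print('s',atz(s,u*k,v*k,z).round(4))
# look: put wrist camera above tweezers then resistor
o=m.get_ee_rot()
for i,(x,y) in enumerate([(.43,-.20),(.50,-.05)]):
    try:
        m.move_to([x,y,.2],o); d=snap('wrist','w%d'%(i+1)); print(d['p'],d['o'],m.get_time())
    except m.IKError as e: print(e)
```

```text
w [ 0.5543 -0.0176  0.016 ]
w [0.5903 0.094  0.016 ]
w [0.5726 0.0386 0.016 ]
s [0.5859 0.0903 0.016 ]
s [ 0.5434 -0.0148  0.016 ]
s [ 0.5594 -0.2121  0.045 ]
s [ 0.4097 -0.2035  0.045 ]
[ 0.43120438 -0.20001184  0.20045466] [ 2.22086852e+00  2.22122357e+00 -1.07674873e-04] 1.3
[ 0.50024931 -0.04929272  0.19992439] [-2.21824809e+00 -2.22357063e+00  1.65799875e-03] 2.05
```

Run:
```python
import cv2,numpy as np
a=[cv2.imread(f'pics/w{i}.png') for i in(1,2)]
cv2.imwrite('pics/v1.png',cv2.resize(np.vstack([a[0][:290],a[1][:290]]),None,fx=1.03,fy=1.03))
```

```text
(no output)
```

View pics/v1.png

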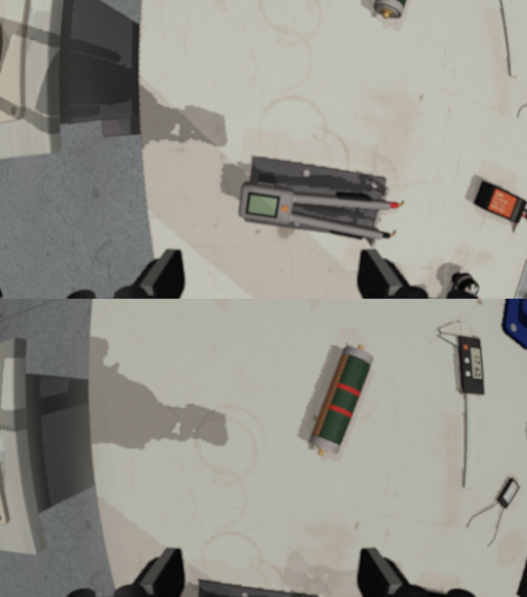

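Run:
```python
import cv2,numpy as np
a=[cv2.imread(f'pics/w{i}.png') for i in(1,2)]
A=cv2.resize(a[0][140:245,225:395],None,fx=4,fy=4,interpolation=2)
cv2.imwrite('pics/v2.png',A)
cv2.imwrite('pics/v3.png',cv2.resize(a[1][40:160,290:375],None,fx=5,fy=5,interpolation=2))
```

```text
(no output)
```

View pics/v2.png

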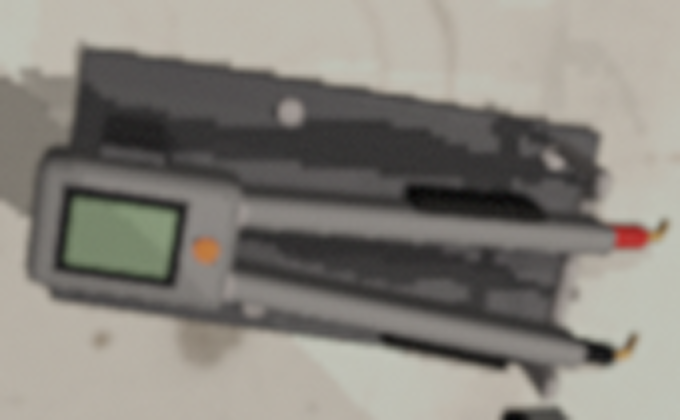

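View pics/v3.png

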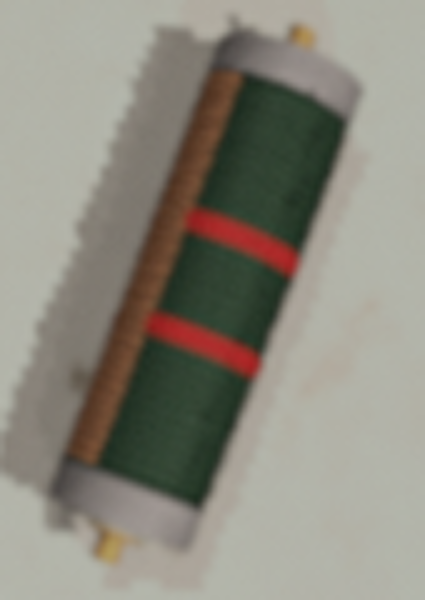

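The crops give these full-resolution pixels:
- **w1:** left point at about (390.5,196.3), right point (383.3,224.5), display box centred near (260,196).
- **w2:** stud tips at (350.8,45.6) and (311.2,152). The strip's upper edge runs (338.6,55) to (310.6,132), with the rings meeting it near (327.6,83.8) and (319.7,104.8).

Run:
```python
from h import *
w1=load('w1');w2=load('w2')
c=lambda u,v:(225+u/4,140+v/4)
pl=atz(w1,*c(662,225),.0204);pr=atz(w1,*c(633,338),.0204)
print('pts',pl,pr,np.linalg.norm(pl-pr)*1e3)
bx=np.mean([atz(w1,*c(u,v),.052) for u,v in[(42,152),(240,178),(222,306),(32,280)]],0)
bc=[atz(w1,*c(u,v),.052) for u,v in[(42,152),(240,178),(222,306),(32,280)]]
print('box',bx,[np.linalg.norm(bc[i]-bc[(i+1)%4])*1e3 for i in range(4)])
pm=(pl+pr)/2;a=pm-bx;print('len',np.hypot(*a[:2]),'yaw',np.degrees(np.arctan2(a[1],a[0])), 'origin',pm[:2]-.064*a[:2]/np.hypot(*a[:2]))
n=np.array([-(pl-pr)[1],(pl-pr)[0]]);print('yaw from pts',np.degrees(np.arctan2(-n[1],-n[0])))
c=lambda u,v:(290+u/5,40+v/5)
A=atz(w2,*c(304,28),.016);B=atz(w2,*c(106,560),.016)
y=(A-B);L=np.linalg.norm(y);y/=L;C=(A+B)/2;print('res',C,L,'tilt',np.degrees(np.arctan2(y[0],y[1])))
x=np.cross(y,[0,0,1])
def cyl(u,v):
    o,q=ray(w2,*c(u,v));P=lambda k:np.array([(k)@x,k[2]]);a=P(o-C);b=P(q)
    r=np.roots([b@b,2*a@b,a@a-.016**2]);
    t=min(r.real);p=o+q*t-C;return p@y*1e3,np.degrees(np.arctan2(-p@x,p[2])),abs(r.imag).max()
for u,v in [(243,75),(103,460),(188,218),(148,322),(190,222),(150,327),(240,245),(205,346),(275,255),(235,358)]: print(u,v,cyl(u,v))
```

```text
pts [ 0.57671154 -0.21869378  0.0204    ] [ 0.57207421 -0.25278461  0.0204    ] 34.404784791040164
box [ 0.42854145 -0.21039507  0.052     ] [np.float64(46.73259423263532), np.float64(32.14886327859443), np.float64(46.33510031386876), np.float64(31.734119370537286)]
len 0.14803702514370082 yaw -9.857669867653774 origin [ 0.51133776 -0.22478231]
yaw from pts -7.7463241501514695
res [0.57218927 0.03680015 0.016     ] 0.12198894881917764 tilt 19.532653953093853
243 75 (np.float64(42.37812095988557), np.float64(42.33661918624944), np.float64(0.0))
103 460 (np.float64(-41.54283245129016), np.float64(40.001472917736045), np.float64(0.0))
188 218 (np.float64(10.275172462702976), np.float64(44.41055826663263), np.float64(0.0))
148 322 (np.float64(-12.409254396244197), np.float64(45.5066162708043), np.float64(0.0))
190 222 (np.float64(9.584856713446664), np.float64(41.65678192211522), np.float64(0.0))
150 327 (np.float64(-13.249075259281572), np.float64(42.40977192598261), np.float64(0.0))
240 245 (np.float64(8.534998013994471), np.float64(1.5999743908565123), np.float64(0.0))
205 346 (np.float64(-12.996625194685834), np.float64(-0.1322068363480437), np.float64(0.0))
275 255 (np.float64(9.762026222878616), np.float64(-26.962242777528154), np.float64(0.0))
235 358 (np.float64(-12.78056113667182), np.float64(-25.537369454449045), np.float64(0.0))
```

Checks: points 34.4 mm apart (34 expected), tube 122.0 mm over the studs (122), box to points 148 mm (147). The strip centre is about 62° from up and the mark spacing is about 22.5 mm. Next is the first rolling stroke.

```bash
cat >> h.py <<'E'
def frame(t,deg=True): # tool x along tube y, tool y along roll dir
    t=np.radians(t);y=np.array([np.sin(t),np.cos(t),0]);x=np.array([np.cos(t),-np.sin(t),0])
    return x,y,R.from_matrix(np.c_[y,x,[0,0,-1]]).as_rotvec()
def stroke(C,t,s,F=4.):
    """roll tube axis by s along roll dir"""
    x,y,o=frame(t);C=np.array([C[0],C[1],0])
    p=C-x*s/2;p[2]=.075;m.move_to(p,o);m.hold(.2);f0=m.get_contact_force()[2]
    z=.058;m.servo_line([p[0],p[1],z],o,rate=.05)
    fz=lambda:m.get_contact_force()[2]-f0
    while fz()<F and z>.049:
        z-=.0004;m.servo_line([p[0],p[1],z],o,rate=.02)
    print('touch z',z,fz(),m.get_position())
    N=max(2,int(abs(2*s)/.002))
    for i in range(1,N+1):
        q=p+x*2*s*i/N;f=fz();z+=np.clip((f-F)*.0001,-.0004,.0004);q[2]=z
        m.servo_line(q,o,rate=.02)
    print('end',z,m.get_contact_force(),m.get_position())
    q[2]=.075;m.servo_line(q,o,rate=.05);return C+x*s
E
python3 - <<'E'
from h import *
m.command_gripper(0.0,40);print(m.get_width())
print(stroke([.5722,.0368],19.5,.0087))
x,y,o=frame(19.5)
print(m.get_time())
oo=R.from_rotvec([-2.2209,-2.2209,0]).as_rotvec()
m.move_to([.53,-.05,.2],oo);m.hold(.2);d=snap('wrist','w3');print(d['p'],m.get_time())
a=cv2.imread('pics/w3.png');cv2.imwrite('pics/v4.png',cv2.resize(a[20:180,260:390],None,fx=3.7,fy=3.7,interpolation=2))
E
```

```text
2.7573861532259082e-05
touch z 0.05360000000000003 5.144348951395327 [0.56848115 0.03818006 0.0539859 ]
end 0.0539875277823708 [0.19346542 1.4921602  3.80591563] [0.58461032 0.03238558 0.05394844]
[0.58040098 0.03389588 0.        ]
9.6
[ 0.52974913 -0.04924202  0.19846082] 10.5333
```

View pics/v4.png

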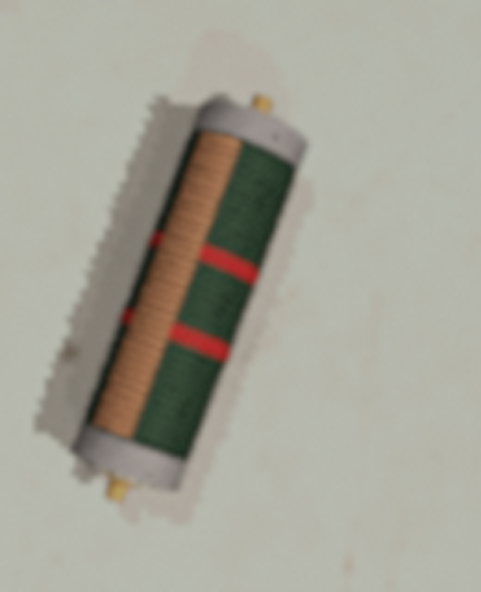

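The roll worked. In the crop the strip lies between left edge (202,132)–(93,430) and right edge (243,142)–(135,438), with stud tips at (265,96) and (113,500).

```bash
cat >> h.py <<'E'
def tube(d,c,s1,s2,pts):
    A=atz(d,*c(*s1),.016);B=atz(d,*c(*s2),.016)
    y=A-B;L=np.linalg.norm(y);y/=L;C=(A+B)/2;t=np.degrees(np.arctan2(y[0],y[1]));print('res',C.round(4),L.round(4),'tilt',t)
    x=np.cross(y,[0,0,1]);out=[]
    for u,v in pts:
        o,q=ray(d,*c(u,v));P=lambda k:np.array([k@x,k[2]]);a=P(o-C);b=P(q)
        p=o+q*min(np.roots([b@b,2*a@b,a@a-.016**2]).real)-C
        out.append((p@y*1e3,np.degrees(np.arctan2(-p@x,p[2]))))
        print((u,v),np.round(out[-1],2))
    return C,t,np.array(out)
E
python3 - <<'E'
from h import *
c=lambda u,v:(260+u/3.7,20+v/3.7)
C,t,p=tube(load('w3'),c,(265,96),(113,500),[(243,142),(135,438),(202,132),(93,430),(203,252),(174,330),(257,274),(226,354)])
a=np.radians(p[:4,1].mean());print('strip',np.degrees(a))
s=.016*a
C=stroke(C,t,s);print(C)
oo=np.array([-2.2209,-2.2209,0])
m.move_to([.54,-.05,.2],oo);m.hold(.3);d=snap('wrist','w4');print(d['p'],m.get_time())
a=cv2.imread('pics/w4.png');cv2.imwrite('pics/v5.png',cv2.resize(a[20:170,260:390],None,fx=4,fy=4,interpolation=2))
E
```

```text
res [0.5801 0.034  0.016 ] 0.123 tilt 19.82989887229823
(243, 142) [42.39 12.11]
(135, 438) [-42.29   9.23]
(202, 132) [42.42 58.53]
(93, 430) [-44.54  54.64]
(203, 252) [10.3  11.18]
(174, 330) [-11.91  10.89]
(257, 274) [ 11.32 -58.75]
(226, 354) [-12.36 -56.83]
strip 33.62806534567627
touch z 0.05360000000000003 4.069924644291616 [0.57606475 0.03547262 0.05396683]
end 0.05400189845767486 [0.52536849 1.62770376 3.12822653] [0.59342658 0.02921589 0.05393195]
[0.58893325 0.03079747 0.        ]
[ 0.53986417 -0.04941326  0.1987792 ] 18.5667
```

View pics/v5.png

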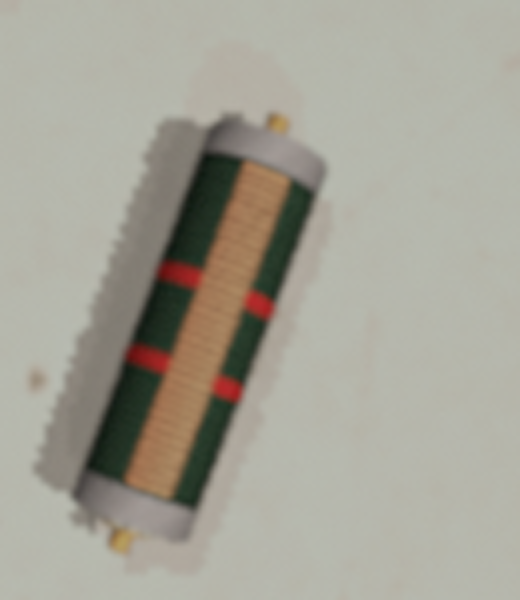

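```bash
cat >> h.py <<'E'
def grip(yaw):
    a=np.radians(yaw);f=np.array([np.cos(a),np.sin(a),0]);l=np.array([-np.sin(a),np.cos(a),0])
    return f,l,R.from_matrix(np.c_[f,-l,[0,0,-1]]).as_rotvec()
E
python3 - <<'E'
from h import *
c=lambda u,v:(260+u/4,20+v/4)
C,t,p=tube(load('w4'),c,(279,115),(119,550),[(243,158),(128,482),(291,180),(175,497),(200,280),(247,298),(170,363),(213,382)])
print('strip',p[:4,1].mean(),'marks',p[4:6,0].mean(),p[6:,0].mean())
f,l,o=grip(-9)
m.command_gripper(.062,40)
P=np.array([.5113,-.2248,.15])
m.move_to(P,o);print(m.get_joint_positions().round(2) if hasattr(m.get_joint_positions(),'round') else m.get_joint_positions());m.hold(.2);d=snap('wrist','w5');print(d['p'],m.get_time())
cv2.imwrite('pics/v6.png',d['image'][:,:,::-1])
E
```

```text
res [0.589 0.031 0.016] 0.122 tilt 19.398974236047945
(243, 158) [42.89 24.66]
(128, 482) [-42.69  21.31]
(291, 180) [ 42.25 -22.75]
(175, 497) [-42.18 -23.6 ]
(200, 280) [10.1  23.34]
(247, 298) [ 10.19 -21.73]
(170, 363) [-11.71  22.94]
(213, 382) [-12.32 -18.9 ]
strip -0.09466947467349929 marks 10.14663290683443 -12.018986745758262
[-0.44  0.47  1.85  0.    0.83  1.29]
[ 0.51156651 -0.22437168  0.15018458] 20.6917
```

View pics/v6.png

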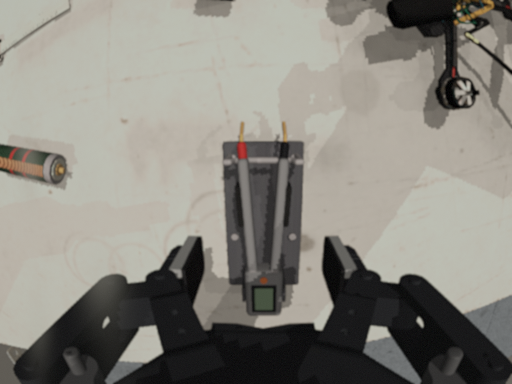

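The strip is up to within 1°, the marks are at +10.15 and −12.0 mm (22.2 mm spacing), and the tweezers are centred and aligned in the gripper view, with points at (242,123) and (286,123). Now I grasp and lift, keeping clear of the 25 N and resistor limits.

Run:
```python
from h import *
d=load('w5');f,l,o=grip(-9)
a=atz(d,242,123,.0204);b=atz(d,286,123,.0204);print(a,b,np.linalg.norm(a-b)); 
mid=(a+b)/2; O=mid-f*.064; print('O',O); n=(a-b);print('yaw',np.degrees(np.arctan2(-n[0],n[1])))
P=(O+np.array([.5113,-.2248,0]))/2; print(P)
P[2]=.08;m.servo_line(P,o,rate=.1);P[2]=.040;m.servo_line(P,o,rate=.05)
m.command_gripper(.0385,60);print('w',m.get_width(),m.get_grip_force(),m.get_contact_force())
P[2]=.075;m.servo_line(P,o,rate=.05)
m.command_gripper(.042-.132*(.034-.0222)/.26,60);m.hold(.3)
print('w',m.get_width(),m.get_grip_force(),m.get_contact_force(),m.get_time(),m.get_position())
d=snap('wrist','w6');cv2.imwrite('pics/v7.png',cv2.resize(d['image'][60:210,160:360,::-1],None,fx=4,fy=4,interpolation=2))
```

```text
[ 0.57554183 -0.21678104  0.0204    ] [ 0.56980454 -0.2532605   0.0204    ] 0.03692786819740293
O [ 0.50946113 -0.22500897  0.0204    ]
yaw -8.937955052254846
[ 0.51038057 -0.22490448  0.0102    ]
w 0.038658711719256056 8.850370645523071 [-0.65380725 -0.30029652  5.58299619]
w 0.036278464955231585 11.951991766691208 [ 0.52908341  0.19430766 -0.28882027] 24.2167 [ 0.51037529 -0.22487957  0.07492533]
```

View pics/v7.png

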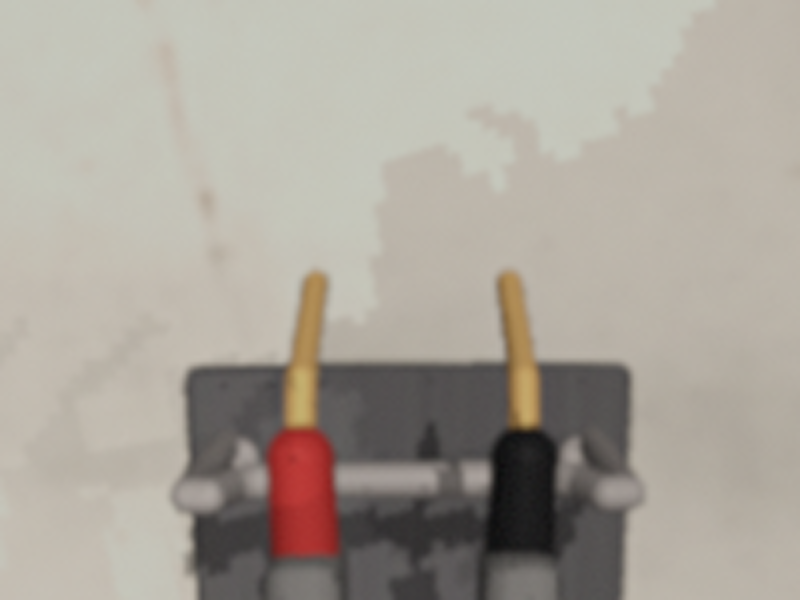

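Tweezers are lifted; both pins are free of the rest, with lower ends at crop (316,279) and (509,279). I'll work out the point positions in the tool frame, then move them to hover over the marks.

Run:
```python
from h import *
d=load('w6');f,l,o=grip(-9)
for z in (.0535,.0555,.0575):
    a=atz(d,160+316/4,60+279/4,z);b=atz(d,160+509/4,60+279/4,z)
    M=(a+b)/2-d['p'];print(z,'gap',np.linalg.norm(a-b),'fwd',M@f,'left',M@l,'tilt',np.degrees(np.arctan2((a-b)@f,(a-b)@l)))
# target hover
t=19.5;x,y,_=frame(t);C=np.array([.589,.031,0]);T=C+y*(-.0009)
f,l,o=grip(-t);P=T-f*.064
for z in (.12,.066):
    P[2]=z
    (m.move_to if z==.12 else m.servo_line)(P,o)
m.hold(.4);d=snap('wrist','w7');print(d['p'],m.get_time(),m.get_width())
cv2.imwrite('pics/v8.png',cv2.resize(d['image'][60:210,160:360,::-1],None,fx=4,fy=4,interpolation=2))
snap('side','s7')
```

```text
0.0535 gap 0.02310712363325194 fwd 0.06288362017249091 left -0.00011341884160731649 tilt 0.037682217233036684
0.0555 gap 0.02278385205893494 fwd 0.0630059166797246 left -0.00011027998249110912 tilt 0.037682217233113234
0.0575 gap 0.02246058048461794 fwd 0.06312821318695828 left -0.0001071411233748726 tilt 0.037682217233191984
[0.52867906 0.05156535 0.06654794] 26.3083 0.03609774297967793
```

View pics/v8.png

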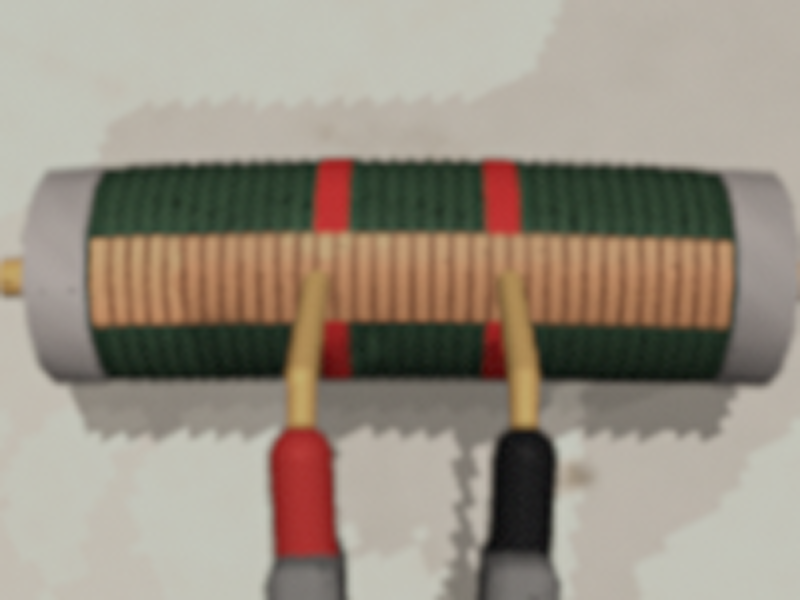

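The points hover above the strip at (316,279) and (509,279). The red rings cross the strip at x≈335 and 500, and its middle line is at y≈281. Now I correct for the height difference.

Run:
```python
from h import *
d=load('w7');f,l,o=grip(-19.5)
c=lambda u,v:(160+u/4,60+v/4)
M=[atz(d,*c(335,281),.032),atz(d,*c(500,281),.032)]
for zt in (.045,.047,.049):
    Q=[atz(d,*c(316,279),zt),atz(d,*c(509,279),zt)]
    print(zt,'gaps',np.linalg.norm(M[0]-M[1])*1e3,np.linalg.norm(Q[0]-Q[1])*1e3)
    for q,k in zip(Q,M): print('  err fwd,left mm',(k-q)@f*1e3,(k-q)@l*1e3)
```

```text
0.045 gaps 21.569481230172528 23.136608965202292
  err fwd,left mm -1.0730707455034 -1.4528477972314187
  err fwd,left mm -1.0589132017319092 0.11427515803248985
0.047 gaps 21.569481230172528 22.813357812335525
  err fwd,left mm -1.193214433559772 -1.2933996490044348
  err fwd,left mm -1.1792649432155338 -0.049527779652804686
0.049 gaps 21.569481230172528 22.49010665946868
  err fwd,left mm -1.3133581216160395 -1.133951500777414
  err fwd,left mm -1.2996166846992632 -0.2133307173381363
```

Run:
```python
from h import *
f,l,o=grip(-19.5)
m.command_gripper(.0358,60);m.hold(.2)
P=np.array(m.get_position());P=P-f*.0012-l*.00065;P[2]=.0655
m.servo_line(P,o,rate=.03);m.hold(.3);f0=np.array(m.get_contact_force());print(f0,m.get_width())
P[2]=.0545;m.servo_line(P,o,rate=.03)
m.hold(.1);z=P[2];F=0
while z>.046:
    F=m.get_contact_force()[2]-f0[2]
    if F>1.5: break
    z-=.0003;P[2]=z;m.servo_line(P,o,rate=.01);m.hold(.05)
m.hold(.5)
print(z,F,np.array(m.get_contact_force())-f0,m.get_torque(),m.get_position(),m.get_width(),m.get_grip_force(),m.get_time())
d=snap('wrist','w8');e=snap('side','s8')
cv2.imwrite('pics/v9.png',np.vstack([cv2.resize(d['image'][85:160,180:340,::-1],(800,375),interpolation=2)]))
```

```text
[-0.030952   -0.14291319 -0.58066807] 0.036112347984159
0.05119999999999998 1.9298480287692001 [ 0.62579201 -0.12282539  1.01170969] [-0.00870813 -0.10018966 -0.03938144] [0.52701319 0.05131232 0.05119527] 0.036217036354499396 12.095896750688553 31.7417
```

View pics/v9.png

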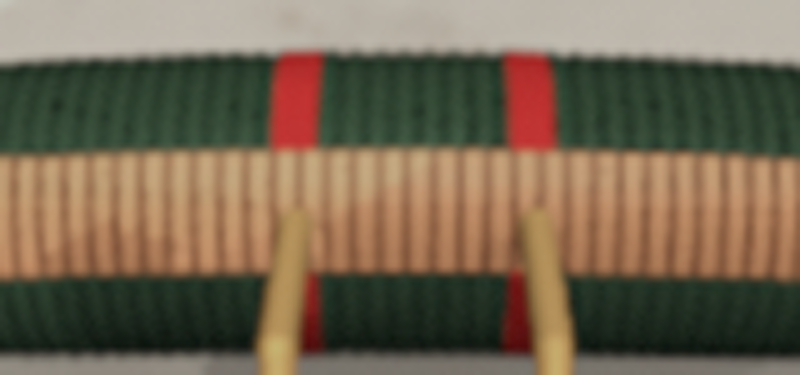

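Both points are on the strip: at (296,216) and (537,216) against marks at about (299,213) and (528,213), so errors are about 0.3 and 0.9 mm. I'll press a little more so both carry load, and watch the roll moment.

Run:
```python
from h import *
f,l,o=grip(-19.5);f0=-.58
P=np.array([.52701,.05131,.0512]);z=.0512
for i in range(6):
    F=np.mean([(m.hold(.1),m.get_contact_force())[1] for _ in range(5)],0);T=np.array(m.get_torque())
    print(round(z,5),(F[2]-f0).round(2),'roll',(T@f).round(4),'pitch',(T@l).round(4),'side',(F@f).round(2),(F@l).round(2))
    if F[2]-f0>3: break
    z-=.0003;P[2]=z;m.servo_line(P,o,rate=.01)
m.hold(1)
print(m.get_contact_force(),m.get_position(),m.get_width(),m.get_grip_force(),m.get_time())
d=snap('wrist','w9');e=snap('side','s9')
A=cv2.resize(d['image'][85:160,180:340,::-1],(640,300),interpolation=2)
q=np.linalg.inv(e['cam_to_world'])@np.array([.589,.031,.04,1]);u=int(e['cx']+e['fx']*q[0]/q[2]);v=int(e['cy']+e['fx']*q[1]/q[2]);print(u,v)
B=cv2.resize(e['image'][v-32:v+28,u-64:u+64,::-1],(640,300),interpolation=2)
cv2.imwrite('pics/v10.png',np.vstack([A,B]))
```

```text
0.0512 1.48 roll 0.06 pitch -0.1248 side -0.13 -0.09
0.0509 1.59 roll -0.0046 pitch -0.0763 side 0.22 0.07
0.0506 1.53 roll 0.0515 pitch -0.0978 side -0.23 0.05
0.0503 1.47 roll -0.0146 pitch -0.0802 side -0.2 0.26
0.05 1.44 roll 0.0137 pitch -0.1568 side -0.21 0.08
0.0497 1.7 roll 0.0251 pitch -0.1147 side 0.15 0.26
[-0.13620169  0.84722284  0.68624419] [0.52701048 0.05130291 0.04941065] 0.03615393762534964 12.06152468919754 37.3417
261 193
```

View pics/v10.png

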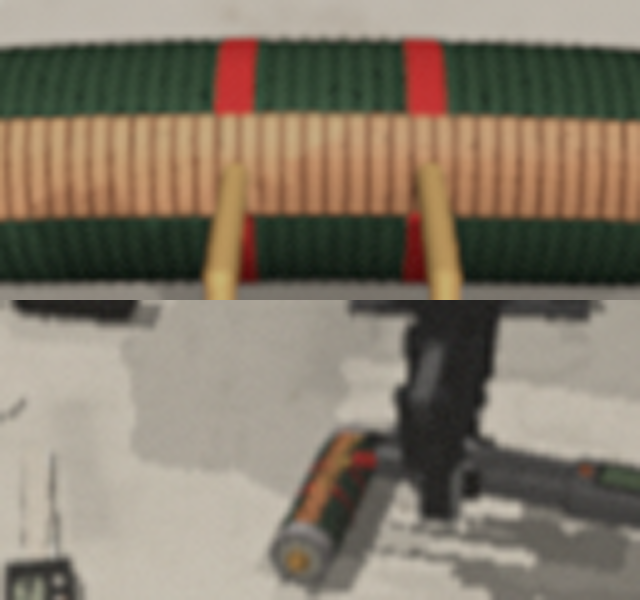

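The force levels off at about 1.5 N because the grip yields in pitch, and the marks still line up. To be sure both points carry load, I'll tilt slightly each way about the contact and compare averaged roll moments.

Run:
```python
from h import *
f,l,o=grip(-19.5)
P0=np.array([.52701,.05131,.0497]);piv=np.array([.064*f[0]+P0[0],.064*f[1]+P0[1],.032])
R0=R.from_rotvec(o)
def meas(n=30):
    a=[]
    for _ in range(n): m.hold(.02);a.append(np.r_[m.get_torque(),m.get_contact_force()])
    a=np.array(a);r=a[:,:3]@f
    return r.mean().round(4),(r.std()/n**.5).round(4),(a[:,:3]@l).mean().round(3),a[:,3:].mean(0).round(2)
print(0,meas())
for dg in (1,-1,0):
    Q=R.from_rotvec(f*np.radians(dg));m.servo_line(piv+Q.apply(P0-piv),(Q*R0).as_rotvec(),rate=.01);m.hold(.2)
    print(dg,meas())
print(m.get_time(),m.get_position(),m.get_width(),m.get_grip_force())
```

```text
0 (np.float64(0.0132), np.float64(0.0047), np.float64(-0.106), array([-0.06, -0.08,  0.94]))
1 (np.float64(0.007), np.float64(0.0086), np.float64(-0.083), array([0.22, 0.19, 0.23]))
-1 (np.float64(0.0984), np.float64(0.0091), np.float64(-0.085), array([0.04, 0.52, 0.35]))
0 (np.float64(-0.0548), np.float64(0.0054), np.float64(-0.084), array([-0.06, -0.26,  0.22]))
40.7917 [0.52699485 0.05130453 0.0496919 ] 0.036303576778462375 12.091885060071945
```

Run:
```python
from h import *
f,l,o=grip(-19.5)
P=np.array([.52701,.05131,.0497])
def meas(n=60):
    a=[]
    for _ in range(n): m.hold(.02);a.append(np.r_[m.get_torque(),m.get_contact_force()])
    a=np.array(a);B=np.array([f,l,[0,0,1]]).T;v=np.c_[a[:,:3]@B,a[:,3:]@B]
    return v.mean(0).round(4),(v.std(0)/n**.5).round(4)
P[2]=.0527;m.servo_line(P,o,rate=.02);m.hold(.4);b=meas();print('base',b)
P[2]=.0500;m.servo_line(P,o,rate=.01)
for z in (.0492,.0484):
    P[2]=z;m.servo_line(P,o,rate=.004);m.hold(.3);v=meas();print(z,v[0]-b[0],v[1]); 
print(m.get_time(),m.get_position(),m.get_width(),m.get_grip_force())
d=snap('wrist','w10');cv2.imwrite('pics/v11.png',cv2.resize(d['image'][70:170,180:340,::-1],(800,500),interpolation=2))
```

```text
base (array([ 0.0025, -0.0156,  0.0047, -0.1134,  0.0071, -0.7603]), array([0.0046, 0.0042, 0.004 , 0.0598, 0.0713, 0.0631]))
0.0492 [ 0.0535 -0.1101  0.0102  0.1656  0.2378  1.5   ] [0.0034 0.0038 0.0033 0.0558 0.0654 0.0518]
0.0484 [ 0.0401 -0.092  -0.0021  0.1068  0.2696  1.6581] [0.0043 0.0036 0.004  0.0662 0.0562 0.0601]
46.2083 [0.52697418 0.05130986 0.04837735] 0.03599021678217757 11.813823580741882
```

View pics/v11.png

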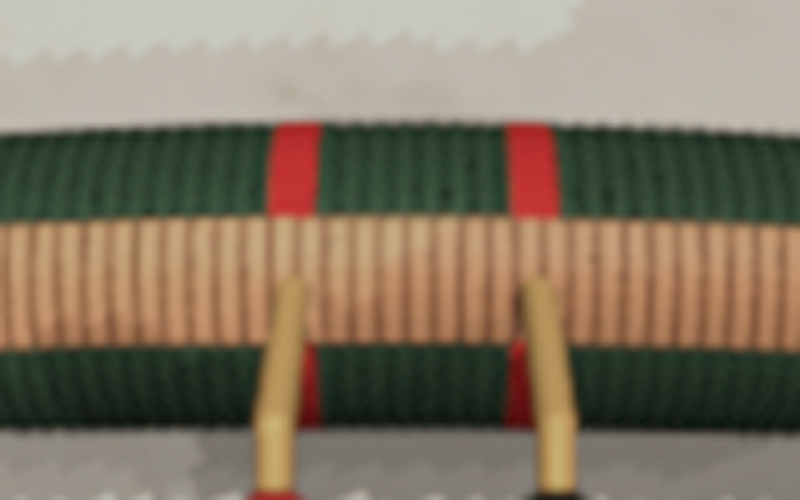

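Run:
```python
from h import *
f,l,o=grip(-19.5);B=np.array([f,l,[0,0,1]]).T
t0=m.get_time()
a=np.array([m.get_torque() for _ in range(200)]);print('no-hold std',a.std(0),m.get_time()-t0)
for k in range(3):
    a=[]
    for _ in range(100): m.hold(.015);a.append(np.r_[m.get_torque(),m.get_contact_force()])
    a=np.array(a);v=np.c_[a[:,:3]@B,a[:,3:]@B];s=v[:,0]-.2*v[:,4]
    print(v.mean(0).round(4),'yL*Fz',s.mean().round(4),s.std()/10)
print(m.get_time())
```

```text
no-hold std [1.24900090e-16 3.88578059e-16 2.42861287e-17] 0.0
[ 0.0381 -0.1061  0.0138 -0.1001  0.2493  0.9643] yL*Fz -0.0117 0.010309760051669776
[ 0.0399 -0.1049  0.0146 -0.1446  0.2262  0.9651] yL*Fz -0.0053 0.009977939543533234
[ 0.0388 -0.1078  0.0131 -0.0623  0.2199  0.9034] yL*Fz -0.0052 0.009668141238884244
51.2583
```

The moment balance puts the resultant near the middle of the two points (offset about −4 to 0 mm, against ±11 mm), so both carry load. The image shows the points at (293,283) and (538,283), within about 1 mm of the marks and on the strip's middle line. Handing in.

```bash
python3 -c "
from rig import manip as m
print(m.sign_off())"
```

```text
the job is handed in; nothing more can be done
None
```

I handed the job in at about 51 s, with the tweezers gripped and both points resting on the bare strip, each within about 1 mm of its red mark. The pressing force is about 1.7 N in all; the moment readings suggest both points share it, but they were noisy. The hand-in returned no verdict.

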